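# Unlock the sample-line selector and hold it on its third stop

## Robot

A 6-joint arm with a two-finger parallel gripper is mounted at the origin on the work surface. World frame = base frame: x ahead of the robot, y to its left, z up, the work surface at z = 0. Lengths are in m, angles in rad, forces in N, time in s.
With the tool pointing down it reaches from about 0.275 to 0.875 m from the base axis. Payload 12.5 kg.
Tool frame: the origin (TCP) lies between the finger pads; the fingertips stand 22 mm ahead of it and the grasp point (between the pads) lies 3 mm ahead of it (finger_overhang is the distance from the TCP to the fingertips, in m); z points along the fingers, y is the line along which they close (so a half turn about z gives the same grasp; the last joint's range is limited). The gripper opens to 85 mm and grips with 20 to 120 N. Pads are 22 mm wide; open, the fingers measure 114 mm over their backs; the gripper's body (76 mm by 85 mm) begins 54 mm behind the grasp point. The pads swing forward as they close: fully open they stand 13 mm farther back than shut.
Start: joints at [-1.265, 0.351, 1.652, -0, 1.139, -0.085], TCP at [0.21, -0.509, 0.253] pointing down, gripper open.
Joint ranges: [-2.75, 2.75], [-0.79, 2.1], [0.01, 2.65], [-1.57, 4.71], [0.07, 3.14], [-2.87, 2.87]. Speed limits (rad/s): [2.22, 2.22, 2.79, 3.14, 3.14, 3.14].

## Interface

Orientations are given as a unit quaternion [w, x, y, z].
In Python, from station import observe, capture, camera_params, finish_job, finger_overhang gives the robot as it stands.
- The arm moves only by the tool move_arm, never from a script. Its argument "series" is a list that holds one entry, the list of rows, each a list of 5 numbers: the shift along the tool's x, y, z in units of 5 cm (1.0 is 5 cm), then the turn about the tool's z in units of 0.12 rad (1.0 is 0.12 rad), then the closure, from 0 (fully open) to 1 (shut). In form: [[[tx, ty, tz, turn, grip], ...]]. A call has 1 to 20 rows; each row shifts and turns the commanded pose from where the row before left it, along the tool's axes as they then stand; what a row does not reach is not made up. A row lasts 1/8 s, in which the tool goes at most 62.5 mm and 10.7 degrees, less where a joint would pass 70% of its speed; a pose out of reach is approached as far as the arm can. A call with a number of a shift or a turn outside -1 to 1 is refused whole. A call with a gripper value outside its range is refused whole. The fingers move at their own pace and stop on an object; "newtons" is the grip in N (left out, the last holds). Time passes only in rows, so rows that do not move let the fingers close. It gives the time, the measured TCP pose, the force, the opening and the grip force at its end, in the units of the state.
- observe(): the state, without advancing time (a new reading comes with each control period).
- capture(name): name is "scene" or "top" or "wrist"; returns the picture (400x640x3 uint8, blue, green, red); there is no depth.
- camera_params(name): a dict with "fx", "fy", "cx", "cy" (pixels), "cam_to_world" (4x4, takes a point from camera to world coordinates). Camera axes: x right, y down, z forward; pixel columns grow to the right and rows downward; lengths in m; the calibration is good to about 2 mm. A picture is of the moment at which its call begins: read the wrist's pose just before it. camera_params takes no time and is no camera call; for the wrist camera it gives the pose at the moment of the call.
- finish_job(): hands the job in; it is judged then, once.
The state is a dict: "clock": time; "joint_pos": joint angles; "joint_vel": joint speeds; "joint_efforts": joint torques, N m; "tcp_pos": TCP position; "tcp_rot": TCP orientation; "wrist_force": force on the tool from outside, world axes, zero at the start; "wrist_torque": the same for the moment, N m; "gripper_width": finger opening in m; "grip_force": force on a finger pad.
Only numpy, scipy, OpenCV 4.12 (cv2) and the standard library are available. Lean on these libraries where they do the work, as an engineer would, in place of code of your own. Each camera call takes 0.05 s, during which the arm holds its last target. There are 200 camera calls.

## Task

Lift the lockout plate straight up off its post on the sample-line selector and lay it in the shallow tray. Then grip the selector knob and turn it clockwise, counting the clicks, to the third stop after its resting position (never as far as the fourth), and finish while still holding it there, because it springs back when let go. Leave everything else on the bench where it is.

Things in the scene. Friction and masses are not known exactly. Their poses are not given: they have to be found in the camera images.
- selector: Sample-line selector, a blue box fixed to the bench, 120 (x) by 190 (y) by 60 mm high, five brass fittings on its +x side. Origin: centre of its underside. On its top are the black knob, axis at (0, -45) mm, and the post at (0, 60) mm. White marks on the top, 52 mm from the knob's axis, show its resting position (small square) and five stops (short bars).
- knob (a joint): Knob angle, rad: 0 at rest (pointer towards the post, selector +y), growing clockwise from above. Stops every 24 degrees: 0.419, 0.838, 1.257 (third), 1.676, 2.094 (end stop). A spring of 0.11 to 0.16 N m drives it back to 0; clicks add a ripple of +-0.08 N m: hardest a quarter of the way from one stop to the next, then easing off. It stays at no stop unless held.
- knob_grip (a point): On the knob's vertical axis at grip height, 31 mm above the selector's top. Turns with the knob: y points along the grip bar to the pointer. The upright bar is 14 mm thick (x), 52 mm long (y), from 22 mm below to 10 mm above this point, on a disc of 52 mm diameter. An aluminium pointer 8 mm wide sticks out low down to 44 mm from the axis.
- post_top (a point): Centre of the top of the steel post on the selector: 12 mm thick, 30 mm high above the selector's top. The lockout must rise more than 30 mm to clear it.
- lockout: Lockout, loose, bare aluminium, about 0.12 kg: plate 40 (x) by 95 (y) by 8 mm. Origin: underside, below the middle of an upright tab 10 mm thick (x), 30 mm long (y), top 47 mm above the underside: pinch it across x. A 17 mm hole at y = +28 mm hangs on the post; at the -y end (-24 to -48 mm) a fork straddles the knob's pointer and blocks it. Starts on the selector's top, axes along the selector's.
- tray: Shallow open grey tray fixed to the bench, empty, 200 (x) by 140 (y) by 25 mm high, walls 4 mm, floor 4 mm thick. Origin: centre of its underside.
- vial: Bystander: small amber bottle, 28 mm across, 62 mm tall, in front of the selector. Origin under its centre.
- filter: Bystander: clear round filter holder, 46 mm across, 28 mm tall, behind the selector. Origin under its centre.
- wrench: Bystander: steel wrench 140 mm long, lying along its x, beyond the tray. Origin at mid length.
- screwdriver: Bystander: screwdriver 170 mm long, lying along its x, far left of the selector. Origin at mid length.
- mug: Bystander: blue mug, 80 mm across, 90 mm tall, left of the selector. Origin under its centre.
- union: Bystander: brass pipe union, 24 mm across, 32 mm tall, in front of the selector. Origin under its centre.
There are look-alikes about, which are no part of the job. There is more than one size of the lockout; the one meant has the size given above.

How it is judged:
On the way, in this order (a step that is already met when the one before it is completed fails the run):
1. the lockout is lifted clear of its post (z of lockout in the frame of selector above 0.093 m), for 0.1 s.
2. the lockout lies in the tray, let go (x of lockout in the frame of tray between -0.08 and 0.08 m and y of lockout in the frame of tray between -0.055 and 0.055 m and z of lockout in the frame of tray below 0.032 m and contact force between the fingers and lockout below 0.1 N and linear speed of lockout below 0.02 m/s), for 0.2 s.
3. the fingers hold the knob at the third stop (value of joint knob between 1.1266 and 1.3866 rad and contact force between the fingers and knob above 2 N), for 0.5 s.
At the end, for the whole second after the job is handed in: The knob is gripped (over 2 N) and still, within 0.13 rad (7.5 degrees) of its third stop; the lockout lies at rest in the tray, on its floor (its origin within 80 mm along and 55 mm across of the tray's centre and under 32 mm high), not touched (all of step 2 and all of step 3 and velocity of joint knob between -0.1 and 0.1 rad/s); the arm keeps its last pose, push and grip.
It fails at once if the knob is turned to the fourth stop (value of joint knob above 1.5866 rad).
It fails at once if another thing on the bench is moved more than 30 mm (distance of any of vial, filter, wrench, screwdriver, mug, union from where it was at the start of the episode above 0.03 m).
It also fails if it takes over 72 s, if anything falls off the work surface, if the arm or the gripper's body presses on something with over 40 N, if the wrist force passes 120 N, or if a joint passes its speed limit or range.

## Working session

There is one attempt and no reset: what is moved stays moved. The work goes in short steps, Python scripts to look and compute and a tool call to move; the robot and the scene stay as the last step left them, time stands still between calls to the robot, and variables do not carry over. Pictures are saved under pics/ and viewed, at most 10 in all, crops included, and the job is handed in when it is done.

Besides the shell and the picture viewer there is one more tool, called as name([rows], argument=value, ...), one row to a line, values as JSON. move_arm: Moves the arm, as the interface text tells. Its arguments: {"type":"object","properties":{"series":{"type":"array","items":{"type":"array","items":{"type":"array","items":{"type":"number","minimum":-1,"maximum":1}}}},"newtons":{"type":"number"}},"required":["series"]}

```bash
mkdir -p pics; ls; python3 - <<'E'
from station import *
import cv2,numpy as np
o=observe();print({k:np.round(v,3).tolist() for k,v in o.items()},finger_overhang)
a=capture("top");b=capture("scene");cv2.imwrite("pics/top.png",a);cv2.imwrite("pics/scene.png",b)
for n in("top","scene"):
  p=camera_params(n);print(n,[round(p[k],1) for k in("fx","fy","cx","cy")],np.round(p["cam_to_world"],3).tolist())
E
```

```text
pics
{'clock': 0.0, 'joint_pos': [-1.265, 0.351, 1.652, -0.0, 1.139, -0.085], 'joint_vel': [0.001, -0.0, 0.002, -0.002, -0.002, 0.001], 'joint_efforts': [0.002, -50.611, -29.14, -0.0, 0.004, 0.0], 'tcp_pos': [0.209, -0.508, 0.253], 'tcp_rot': [-0.001, 0.981, 0.194, -0.0], 'wrist_force': [0.294, -0.058, -0.211], 'wrist_torque': [0.004, -0.005, 0.045], 'grip_force': 0.0, 'gripper_width': 0.085} 0.022
top [386.3, 386.3, 317.9, 195.3] [[0.017, -0.999, 0.043, 0.482], [-1.0, -0.017, -0.003, -0.0], [0.004, -0.043, -0.999, 1.066], [0.0, 0.0, 0.0, 1.0]]
scene [374.6, 374.6, 316.6, 194.1] [[0.475, 0.628, -0.616, 1.039], [0.88, -0.327, 0.346, -0.3], [0.016, -0.706, -0.708, 0.707], [0.0, 0.0, 0.0, 1.0]]
```

View pics/top.png

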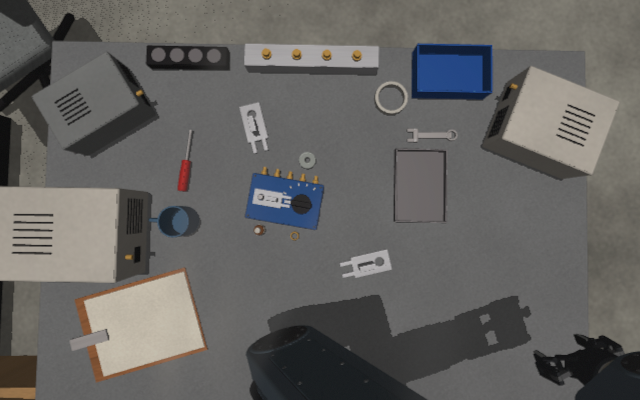

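View pics/scene.png

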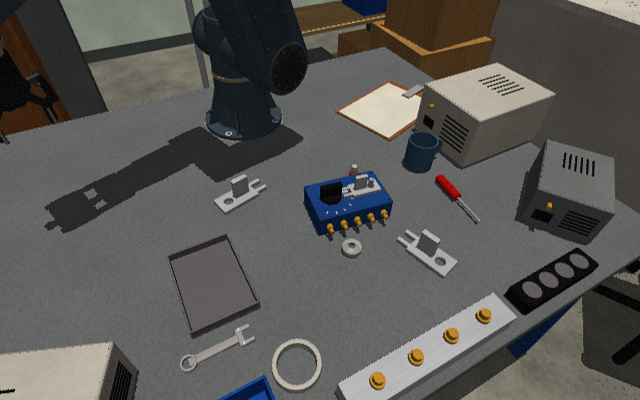

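The top view shows the selector at about (285,200) with the lockout on it, fork towards the knob at (301,203), and the tray at (420,186). The other two plates, at (255,127) and (367,264), are look-alikes. I'll enlarge the selector and tray to read the corners.

```bash
python3 - <<'E'
import cv2
a=cv2.imread("pics/top.png")[140:245,235:335]
cv2.imwrite("pics/sel.png",cv2.resize(a,None,fx=5.5,fy=5.5,interpolation=cv2.INTER_CUBIC))
a=cv2.imread("pics/top.png")[140:240,380:460]
cv2.imwrite("pics/tray.png",cv2.resize(a,None,fx=5,fy=5,interpolation=cv2.INTER_CUBIC))
E
```

```text
(no output)
```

View pics/sel.png

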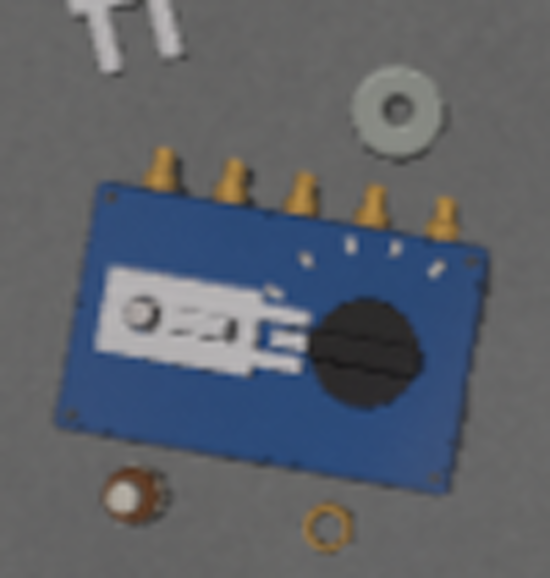

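View pics/tray.png

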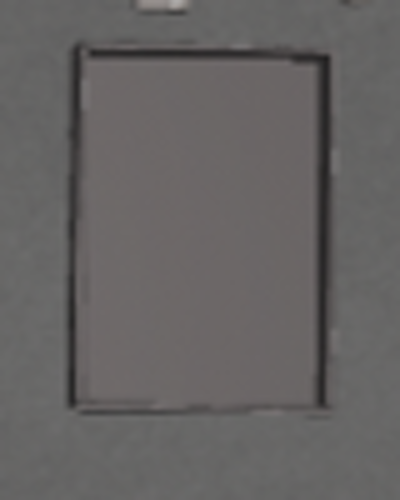

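Selector top corners in the crop are (98,183), (487,245), (447,492) and (55,425). The tray rim corners are (73,45), (330,52), (327,411) and (70,409). I'll fit both poses from these.

```bash
cat >h.py <<'E'
from station import *
import numpy as np,cv2
from scipy.spatial.transform import Rotation as R
def ray(p,uv,z):
    T=np.array(p["cam_to_world"]);d=T[:3,:3]@[(uv[0]-p["cx"])/p["fx"],(uv[1]-p["cy"])/p["fy"],1]
    return (T[:3,3]+d*(z-T[2,3])/d[2])[:2]
def proj(p,X):
    T=np.array(p["cam_to_world"]);c=(np.atleast_2d(X)-T[:3,3])@T[:3,:3]
    return np.c_[p["fx"]*c[:,0]/c[:,2]+p["cx"],p["fy"]*c[:,1]/c[:,2]+p["cy"]]
def fit(w,l):
    w=np.array(w);l=np.array(l);a=w-w.mean(0);b=l-l.mean(0)
    th=np.arctan2((b[:,0]*a[:,1]-b[:,1]*a[:,0]).sum(),(a*b).sum())
    M=np.array([[np.cos(th),-np.sin(th)],[np.sin(th),np.cos(th)]])
    t=w.mean(0)-M@l.mean(0);return t,th,M,np.linalg.norm(l@M.T+t-w,axis=1)
E
python3 - <<'E'
from h import *
p=camera_params("top")
def m(c,s,ox,oy,z):return [ray(p,((u+.5)/s-.5+ox,(v+.5)/s-.5+oy),z) for u,v in c]
sg=np.array([[1,1],[1,-1],[-1,-1],[-1,1]])
w=m([(98,183),(487,245),(447,492),(55,425)],5.5,235,140,.06)
t,th,M,r=fit(w,sg*[.06,.095]);print("sel",t,th,r)
print("knob",M@[0,-.045]+t,"post",M@[0,.06]+t,"lock",M@[0,.032]+t)
print("post seen",m([(140,313)],5.5,235,140,.09))
print("knob seen (disc z~.07?)",m([(366,352)],5.5,235,140,.075), "tab seen", m([(205,324)],5.5,235,140,.107))
w=m([(73,45),(330,52),(327,411),(70,409)],5,380,140,.025)
print("tray",*fit(w,sg*[.1,.07]))
E
```

```text
sel [0.50966422 0.0843684 ] -0.1467439990051511 [0.00236643 0.00162768 0.00134881 0.00204922]
knob [0.50308441 0.03985205] post [0.51843729 0.14372355] lock [0.51434319 0.11602448]
post seen [array([0.51833373, 0.1425721 ])]
knob seen (disc z~.07?) [array([0.50250722, 0.03900399])] tab seen [array([0.5132324 , 0.11063741])]
tray [ 0.55847272 -0.27826603] -0.001823146763013888 [[ 0.99999834  0.00182315]
 [-0.00182315  0.99999834]] [0.00151607 0.00259774 0.00292433 0.00144389]
```

```bash
cat >>h.py <<'E'
def go(x,y,z,yaw):
    o=observe();Q=R.from_quat(np.roll(o["tcp_rot"],-1)).as_matrix();y0=np.arctan2(Q[1,0],Q[0,0])
    t=(y0-yaw+np.pi)%(2*np.pi)-np.pi
    # shift in tool frame as it stands, and if turn done first
    d=np.array([x,y,z])-o["tcp_pos"];Q2=Q@R.from_rotvec([0,0,t]).as_matrix()
    print("clk",o["clock"],"pos",np.round(o["tcp_pos"],4),"yaw",round(y0,4),"w",round(o["gripper_width"],4),"F",round(o["grip_force"],1),np.round(o["wrist_force"],1),np.round(o["joint_pos"],2))
    print("turn units",round(t/.12,3),"shift now",np.round(Q.T@d/.05,3),"shift after turn",np.round(Q2.T@d/.05,3))
E
python3 -c "
from h import *
go(.514,.1155,.2,1.424)"
```

```text
clk 0.1 pos [ 0.2095 -0.5083  0.2528] yaw 0.3908 w 0.0854 F 0.0 [ 0.3 -0.4 -0.2] [-1.26  0.35  1.65 -0.    1.14 -0.08]
turn units -8.61 shift now [10.384 -9.213  1.067] shift after turn [13.231  4.201  1.067]
```

move_arm([
  [[0, 0, 0, -0.957, 0], [0, 0, 0, -0.957, 0], [0, 0, 0, -0.957, 0], [0, 0, 0, -0.957, 0], [0, 0, 0, -0.957, 0], [0, 0, 0, -0.957, 0], [0, 0, 0, -0.957, 0], [0, 0, 0, -0.957, 0], [0, 0, 0, -0.957, 0], [0.8, 0.25, 0, 0, 0], [0.8, 0.25, 0, 0, 0], [0.8, 0.25, 0, 0, 0], [0.8, 0.25, 0, 0, 0], [0.8, 0.25, 0, 0, 0], [0.8, 0.25, 0, 0, 0], [0.8, 0.25, 0, 0, 0], [0.8, 0.25, 0, 0, 0], [0.8, 0.25, 0, 0, 0], [0.8, 0.25, 0, 0, 0], [0, 0, 0, 0, 0]],
])

```text
clock: 2.6
tcp_pos: [0.392, -0.1293, 0.2532]
tcp_rot: [-0.0, 0.756, 0.655, 0.0]
wrist_force: [-0.6, 0.2, 1.3]
gripper_width: 0.0855
grip_force: 0.0
```

```bash
python3 -c "
from h import *
go(.514,.1155,.2,1.424)"
```

```text
clk 2.6 pos [ 0.392  -0.1293  0.2532] yaw 1.4277 w 0.0855 F 0.0 [-0.6  0.2  1.3] [-0.43  0.1   1.98  0.    1.07 -0.29]
turn units 0.031 shift now [5.193 1.716 1.064] shift after turn [5.199 1.697 1.064]
```

move_arm([
  [[0.75, 0.25, 0.15, 0, 0], [0.75, 0.25, 0.15, 0, 0], [0.75, 0.25, 0.15, 0, 0], [0.75, 0.25, 0.15, 0, 0], [0.75, 0.25, 0.15, 0, 0], [0.75, 0.25, 0.15, 0, 0], [0.7, 0.2, 0.16, 0.03, 0], [0, 0, 0, 0, 0], [0, 0, 0, 0, 0]],
])

```text
clock: 3.72
tcp_pos: [0.5134, 0.1128, 0.2001]
tcp_rot: [-0.0, 0.758, 0.652, -0.0]
wrist_force: [-1.2, 0.4, -0.3]
gripper_width: 0.0855
grip_force: 0.0
```

```bash
python3 -c "
from h import *
go(.514,.1155,.105,1.424)
p=camera_params('wrist');a=capture('wrist');cv2.imwrite('pics/w1.png',a)
T=np.array(p['cam_to_world']);print(T.round(3).tolist(),p['fx'],p['cx'],p['cy'])
print(proj(p,[[.5184,.1437,.09],[.5143,.116,.107],[.5031,.0399,.101]]))"
```

```text
clk 3.725 pos [0.5134 0.1128 0.2001] yaw 1.4205 w 0.0855 F 0.0 [-1.2  0.4 -0.3] [ 0.13  0.37  1.77 -0.    1.    0.28]
turn units -0.03 shift now [0.056 0.005 1.903] shift after turn [0.056 0.006 1.903]
[[0.989, -0.141, -0.047, 0.526], [-0.149, -0.941, -0.304, 0.19], [-0.001, 0.308, -0.951, 0.321], [0.0, 0.0, 0.0, 1.0]] 314.86833009961384 326.3769896344087 194.3749578772048
[[325.6572495  159.24134073]
 [325.69804822 202.41063525]
 [326.08272064 289.31701581]]
```

View pics/w1.png

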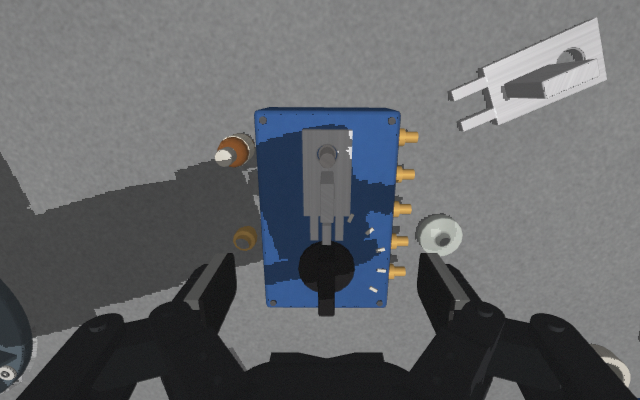

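The wrist view shows the post at (327,155), the tab centred near x=327 and the knob bar near (326,290). All are within about 1.5 mm of prediction, so I'll descend and pinch.

move_arm([
  [[0.05, 0.02, 0.5, 0, 0], [0, 0, 0.5, 0, 0], [0, 0, 0.5, 0, 0], [0, 0, 0.4, 0, 0], [0, 0, 0, 0, 0], [0, 0, 0, 0, 0], [0, 0, 0, 0, 0.5], [0, 0, 0, 0, 0.8], [0, 0, 0, 0, 1], [0, 0, 0, 0, 1], [0, 0, 0, 0, 1], [0, 0, 0, 0, 1], [0, 0, 0, 0, 1], [0, 0, 0, 0, 1]],
], newtons=40)

```text
clock: 5.52
tcp_pos: [0.5149, 0.1161, 0.1052]
tcp_rot: [-0.0, 0.758, 0.652, -0.0]
wrist_force: [-0.0, -0.2, -0.6]
gripper_width: 0.0087
grip_force: 44.2
```

```bash
python3 -c "
from h import *
go(.514,.1155,.21,1.424)"
```

```text
clk 5.525 pos [0.5149 0.1161 0.1052] yaw 1.4208 w 0.0087 F 44.2 [-0.  -0.2 -0.6] [0.13 0.52 1.83 0.   0.8  0.28]
turn units -0.027 shift now [-0.015 -0.016 -2.095] shift after turn [-0.015 -0.016 -2.095]
```

move_arm([
  [[0, 0, -0.15, 0, 1], [0, 0, -0.2, 0, 1], [0, 0, -0.25, 0, 1], [0, 0, -0.3, 0, 1], [0, 0, -0.35, 0, 1], [0, 0, -0.35, 0, 1], [0, 0, -0.35, 0, 1], [0, 0, -0.25, 0, 1], [0, 0, 0, 0, 1], [0, 0, 0, 0, 1]],
])

```text
clock: 6.78
tcp_pos: [0.5147, 0.1161, 0.2148]
tcp_rot: [-0.0, 0.758, 0.652, -0.0]
wrist_force: [0.4, -0.4, -1.4]
gripper_width: 0.009
grip_force: 44.1
```

```bash
python3 -c "
from h import *
go(.558,-.278,.215,1.571)
a=capture('wrist');cv2.imwrite('pics/w2.png',a)"
```

```text
clk 6.775 pos [0.5147 0.1161 0.2148] yaw 1.4208 w 0.009 F 44.1 [ 0.4 -0.4 -1.4] [ 0.13  0.36  1.75 -0.    1.04  0.28]
turn units -1.252 shift now [-7.663e+00  2.035e+00 -3.000e-03] shift after turn [-7.881e+00  8.650e-01 -3.000e-03]
```

View pics/w2.png

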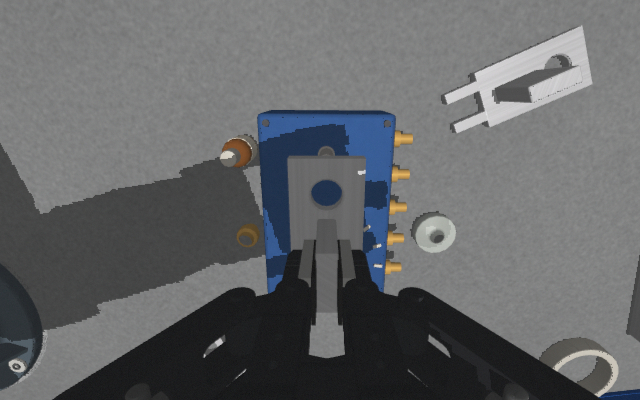

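The plate is off the post, level in the fingers, with its hole at (326,193). Next is the tray.

move_arm([
  [[0, 0, 0, -0.626, 1], [0, 0, 0, -0.626, 1], [-0.3, 0.03, 0, 0, 1], [-0.6, 0.066, 0, 0, 1], [-0.6, 0.066, 0, 0, 1], [-0.6, 0.066, 0, 0, 1], [-0.6, 0.066, 0, 0, 1], [-0.6, 0.066, 0, 0, 1], [-0.6, 0.066, 0, 0, 1], [-0.6, 0.066, 0, 0, 1], [-0.6, 0.066, 0, 0, 1], [-0.6, 0.066, 0, 0, 1], [-0.6, 0.066, 0, 0, 1], [-0.6, 0.066, 0, 0, 1], [-0.6, 0.066, 0, 0, 1], [-0.38, 0.04, 0, 0, 1], [0, 0, 0, 0, 1], [0, 0, 0, 0, 1]],
])

```text
clock: 9.07
tcp_pos: [0.5579, -0.2772, 0.2151]
tcp_rot: [-0.0, 0.707, 0.707, 0.0]
wrist_force: [-0.5, 0.4, -1.2]
gripper_width: 0.0093
grip_force: 44.1
```

```bash
python3 -c "
from h import *
go(.558,-.278,.0525,1.571)"
```

```text
clk 9.075 pos [ 0.5579 -0.2772  0.2151] yaw 1.5708 w 0.0093 F 44.1 [-0.5  0.4 -1.2] [-0.54  0.52  1.49  0.    1.13 -0.54]
turn units -0.001 shift now [-1.700e-02  3.000e-03  3.252e+00] shift after turn [-1.700e-02  3.000e-03  3.252e+00]
```

move_arm([
  [[0, 0, 0.5, 0, 1], [0, 0, 0.5, 0, 1], [0, 0, 0.5, 0, 1], [0, 0, 0.5, 0, 1], [0, 0, 0.5, 0, 1], [0, 0, 0.4, 0, 1], [0, 0, 0.25, 0, 1], [0, 0, 0.1, 0, 1], [0, 0, 0.03, 0, 1], [0, 0, 0.02, 0, 1], [0, 0, 0, 0, 1], [0, 0, 0, 0, 1]],
])

```text
clock: 10.58
tcp_pos: [0.5582, -0.278, 0.0506]
tcp_rot: [0.0, 0.707, 0.707, 0.0]
wrist_force: [0.6, -0.6, -0.7]
gripper_width: 0.0094
grip_force: 44.1
```

move_arm([
  [[0, 0, 0, 0, 0.85], [0, 0, 0, 0, 0.7], [0, 0, 0, 0, 0.6], [0, 0, 0, 0, 0.5], [0, 0, 0, 0, 0.3], [0, 0, 0, 0, 0.3], [0, 0, 0, 0, 0.3], [0, 0, 0, 0, 0.3]],
])

```text
clock: 11.58
tcp_pos: [0.5581, -0.2779, 0.0503]
tcp_rot: [-0.0, 0.707, 0.707, -0.0]
wrist_force: [-0.2, -0.4, 1.0]
gripper_width: 0.06
grip_force: 0.0
```

move_arm([
  [[0, 0, -0.2, 0, 0.2], [0, 0, -0.4, 0, 0], [0, 0, -0.6, 0, 0], [0, 0, -0.7, 0, 0], [0, 0, -0.7, 0, 0], [0, 0, -0.4, 0, 0], [0, 0, 0, 0, 0], [0, 0, 0, 0, 0]],
])

```text
clock: 12.58
tcp_pos: [0.5578, -0.2777, 0.1999]
tcp_rot: [-0.0, 0.707, 0.707, -0.0]
wrist_force: [-0.2, -0.3, 0.0]
gripper_width: 0.0854
grip_force: 0.0
```

```bash
python3 -c "
from h import *
go(.5025,.0395,.2,1.424)
a=capture('wrist');cv2.imwrite('pics/w3.png',a)"
```

```text
clk 12.575 pos [ 0.5578 -0.2777  0.1999] yaw 1.571 w 0.0854 F 0.0 [-0.2 -0.3  0. ] [-0.54  0.54  1.5  -0.    1.1  -0.54]
turn units 1.225 shift now [ 6.344e+00 -1.105e+00  1.000e-03] shift after turn [ 6.114e+00 -2.022e+00  1.000e-03]
```

View pics/w3.png

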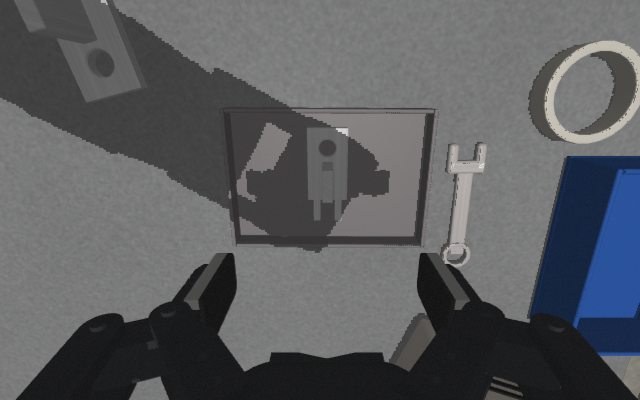

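The lockout lies flat in the tray, centred near (327,165). On to the knob.

move_arm([
  [[0, 0, 0, 0.6, 0], [0, 0, 0, 0.625, 0], [0.611, -0.202, 0, 0, 0], [0.611, -0.202, 0, 0, 0], [0.611, -0.202, 0, 0, 0], [0.611, -0.202, 0, 0, 0], [0.611, -0.202, 0, 0, 0], [0.611, -0.202, 0, 0, 0], [0.611, -0.202, 0, 0, 0], [0.611, -0.202, 0, 0, 0], [0.611, -0.202, 0, 0, 0], [0.611, -0.202, 0, 0, 0], [0, 0, 0, 0, 0], [0, 0, 0, 0, 0]],
])

```text
clock: 14.38
tcp_pos: [0.5028, 0.0388, 0.1998]
tcp_rot: [-0.0, 0.757, 0.653, -0.0]
wrist_force: [-0.6, -0.1, 0.9]
gripper_width: 0.0854
grip_force: 0.0
```

```bash
python3 -c "
from h import *
go(.5025,.0395,.096,1.424)
p=camera_params('wrist');a=capture('wrist');cv2.imwrite('pics/w4.png',cv2.resize(a[190:350,230:420],None,fx=4,fy=3.7))
M=R.from_euler('z',-.147).as_matrix()
k=np.array([.5025,.0395,0])
print((proj(p,[k+[0,0,.101],k+M@[0,.026,.101],k+M@[0,-.026,.101],k+M@[.007,.026,.101],k+M@[-.007,.026,.101]])-[230,190])*[4,3.7])"
```

```text
clk 14.375 pos [0.5028 0.0388 0.1998] yaw 1.4242 w 0.0854 F 0.0 [-0.6 -0.1  0.9] [-0.02  0.34  1.82 -0.    0.99  0.13]
turn units 0.001 shift now [ 0.014 -0.007  2.077] shift after turn [ 0.014 -0.007  2.077]
[[378.38813039  48.83780683]
 [378.3502035  -78.32316546]
 [378.42353485 167.54163238]
 [417.60568419 -78.26005788]
 [339.09657205 -78.38627006]]
```

View pics/w4.png

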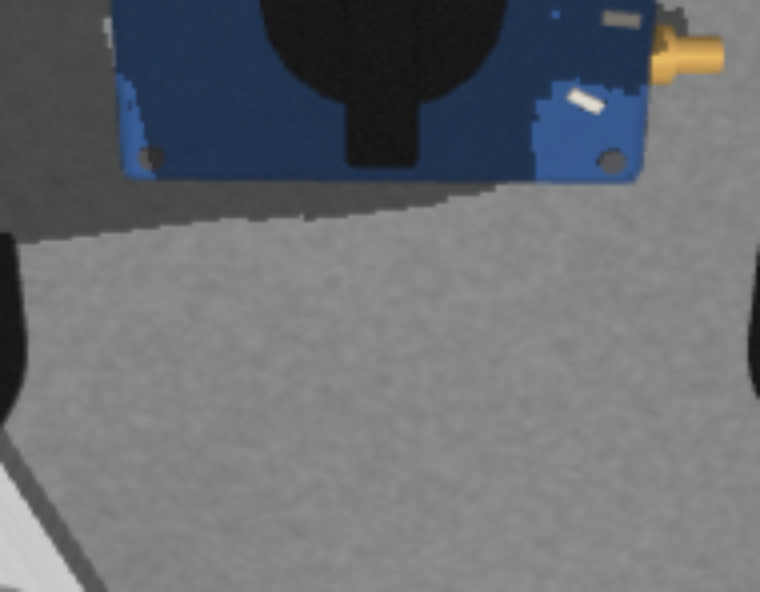

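The bar's lower end is centred at (382,167), against a predicted 378, so it is about 0.7 mm off and parallel. Descend and grip.

move_arm([
  [[0.014, 0.005, 0.5, 0, 0], [0, 0, 0.5, 0, 0], [0, 0, 0.5, 0, 0], [0, 0, 0.4, 0, 0], [0, 0, 0.18, 0, 0], [0, 0, 0, 0, 0], [0, 0, 0, 0, 0.5], [0, 0, 0, 0, 0.8], [0, 0, 0, 0, 1], [0, 0, 0, 0, 1], [0, 0, 0, 0, 1], [0, 0, 0, 0, 1], [0, 0, 0, 0, 1], [0, 0, 0, 0, 1]],
], newtons=70)

```text
clock: 16.18
tcp_pos: [0.5022, 0.0399, 0.0967]
tcp_rot: [-0.001, 0.757, 0.653, -0.001]
wrist_force: [-8.5, 2.2, 10.9]
gripper_width: 0.0131
grip_force: 69.1
```

```bash
python3 -c "
from h import *
go(.503,.0395,.096,1.424);print(observe()['wrist_torque'])"
```

```text
clk 16.175 pos [0.5022 0.0399 0.0967] yaw 1.4237 w 0.0131 F 69.1 [-8.5  2.2 10.9] [-0.01  0.5   1.89  0.    0.76  0.13]
turn units -0.003 shift now [-0.006  0.017  0.014] shift after turn [-0.006  0.017  0.014]
[ 0.15112476  1.26964304 -0.21868127]
```

move_arm([
  [[0, -0.018, -0.02, 0, 1], [0, 0, 0, 0, 1], [0, 0, 0, 0.5, 1], [0, 0, 0, 0.5, 1], [0, 0, 0, 0.5, 1], [0, 0, 0, 0.5, 1], [0, 0, 0, 0.5, 1], [0, 0, 0, 0.5, 1], [0, 0, 0, 0.5, 1], [0, 0, 0, 0, 1], [0, 0, 0, 0, 1]],
])

```text
clock: 17.55
tcp_pos: [0.5022, 0.0399, 0.0969]
tcp_rot: [-0.0, 0.876, 0.482, -0.0]
wrist_force: [2.2, -1.0, -12.6]
gripper_width: 0.0123
grip_force: 68.8
```

```bash
python3 -c "
from h import *
go(.5022,.0399,.0975,1.424-1.257);print(observe()['wrist_torque'])"
```

```text
clk 17.55 pos [0.5022 0.0399 0.0969] yaw 1.0055 w 0.0123 F 68.8 [  2.2  -1.  -12.6] [-0.01  0.5   1.89 -0.    0.75  0.55]
turn units 6.988 shift now [ 0.    -0.001 -0.012] shift after turn [-0.001 -0.001 -0.012]
[-0.06005738 -0.62621049  0.08131687]
```

move_arm([
  [[0, 0, 0.01, 0.5, 1], [0, 0, 0, 0.5, 1], [0, 0, 0, 0.5, 1], [0, 0, 0, 0.5, 1], [0, 0, 0, 0.5, 1], [0, 0, 0, 0.5, 1], [0, 0, 0, 0.5, 1], [0, 0, 0, 0.5, 1], [0, 0, 0, 0.5, 1], [0, 0, 0, 0.5, 1], [0, 0, 0, 0.5, 1], [0, 0, 0, 0.5, 1], [0, 0, 0, 0.5, 1], [0, 0, 0, 0.4, 1], [0, 0, 0, 0.1, 1], [0, 0, 0, 0, 1], [0, 0, 0, 0, 1], [0, 0, 0, 0, 1]],
])

```text
clock: 19.8
tcp_pos: [0.5025, 0.0395, 0.0969]
tcp_rot: [0.0, 0.997, 0.083, 0.0]
wrist_force: [1.3, -4.6, -7.3]
gripper_width: 0.0124
grip_force: 69.4
```

```bash
python3 -c "
from h import *
go(.5022,.0399,.0975,1.424-1.257);print(observe()['wrist_torque'])
p=camera_params('scene');b=capture('scene');c=capture('wrist')
b=cv2.resize(b[155:245,290:400],None,fx=4.5,fy=4.5,interpolation=cv2.INTER_CUBIC)
cv2.imwrite('pics/fin.png',np.vstack([cv2.resize(b,(500,400)),cv2.resize(c,(500,200))[:, :]])[:600])
t=np.array([.50966,.08437,0]);M=R.from_euler('z',-.147).as_matrix()
for a in(0,1.1266,1.257,1.3866):
  d=np.array([np.sin(a),np.cos(a),0]); print(a,((proj(p,t+M@(np.array([0,-.045,.066])+.044*d))-[290,155])*[500/110,400/90]))"
```

```text
clk 19.8 pos [0.5025 0.0395 0.0969] yaw 0.1657 w 0.0124 F 69.4 [ 1.3 -4.6 -7.3] [-0.01  0.5   1.89 -0.    0.75  1.39]
turn units -0.011 shift now [-0.005 -0.008 -0.013] shift after turn [-0.005 -0.008 -0.013]
[-0.98715863 -0.25315837  0.08311254]
0 [[261.11175205 164.24921079]]
1.1266 [[246.91448894 225.15799734]]
1.257 [[238.99850735 230.3473677 ]]
1.3866 [[230.14475286 234.71244849]]
```

View pics/fin.png

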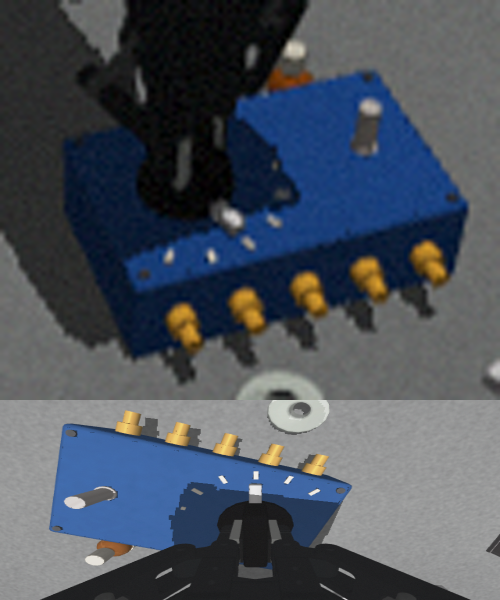

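In the wrist view the pointer (255,490) lines up with the third of the five stop bars (255,475). I'll hold briefly, then hand in.

move_arm([
  [[0, 0, 0, 0, 1], [0, 0, 0, 0, 1], [0, 0, 0, 0, 1], [0, 0, 0, 0, 1], [0, 0, 0, 0, 1], [0, 0, 0, 0, 1]],
])

```text
clock: 20.65
tcp_pos: [0.5025, 0.0395, 0.0969]
tcp_rot: [0.0, 0.997, 0.083, 0.0]
wrist_force: [1.8, -4.8, -6.8]
gripper_width: 0.0127
grip_force: 69.4
```

```bash
python3 -c "
from h import *
go(.5022,.0399,.0975,1.424-1.257);print(finish_job())"
```

```text
clk 20.65 pos [0.5025 0.0395 0.0969] yaw 0.1656 w 0.0127 F 69.4 [ 1.8 -4.8 -6.8] [-0.01  0.5   1.89 -0.    0.75  1.39]
turn units -0.011 shift now [-0.004 -0.008 -0.013] shift after turn [-0.004 -0.008 -0.013]
the job is handed in; nothing more can be done
None
```

I handed the job in at 20.7 s with the lockout lying in the tray and the knob still gripped (69 N) at its third stop; `finish_job` returned no verdict.

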